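# Load the amber vial and slide the sample case shut

## Task

Stand the amber vial upright in the empty well of the blue sample case and let go of it; then slide the white lid along its channel, over the small red ridge at the end, until the ridge has snapped up into the lid's slot and the lid is fully shut. Push steadily but never ram the lid or press hard on it in its channel, and leave the other two vials, the beaker, the reagent bottle and the spatula where they are.

Things in the scene. Friction and masses are not known exactly. Their poses are not given: they have to be found in the camera images.
- case: Blue sample case fixed to the bench, 200 mm long (x) x 104 wide (y) x 66.5 high. Origin: centre of its underside; z up; x runs along the lid channel in the closing direction, to the end with the red ridge and brass thumb screw. The lid rides on ledges 54 mm above the bench, under lips 78 mm apart (tops 66.5 mm high), with 1.5 mm play each side and 1.5 mm up.
- stop_mid (a point): On the case's ledge level, 83 mm from its origin along x: middle of the range of the stop. The yellow end piece carries the ridge and, 28 mm beyond the ridge's centre, the rigid stop face for the lid's leading edge. It is set anew each time, up to 8 mm to either side of this point (this point does not show it), so the shut place must be felt. Over 30 N between lid and case is ramming.
- well (a point): Centre of the floor of the empty well, a square hole 27 x 27 mm and 16 mm deep, chamfered, in a grey block inside the case; 8 mm above the bench, 20 mm from the case's origin along its x. The block's top is 24 mm above the bench. It is open from above while the lid is drawn back.
- ridge (a joint): Sprung red ridge across the case's end, 6 mm thick, 56 long. 0 m: up (4 mm above the ledges); about 0.002 to 0.004 under the lid; 0 again once snapped into its slot. The lid slides freely (about 1 N), meets the ridge some 26 mm before shut, takes 4 to 10 N to climb it and 3 to 9 N to run on, snaps 2 to 5 mm before the stop, then meets the stop.
- lid: White sliding lid, 160 mm long (x) x 90 wide (y) x 6 thick, loose in the case's channel and drawn back at the start, so that it overhangs the case's other end. Origin: centre of its underside; its x is the case's x, leading edge at +80 mm (underside bevelled over 11 mm), slot for the ridge 66 mm wide from 47.5 to 57 mm. 90 g.
- tab (a point): Centre of the top of the green upright tab on the lid, 14 mm (lid x) x 30 mm (lid y) x 24 mm high above the lid's top, centred 45 mm behind the lid's origin; this point is 30 mm above the lid's underside, 84 mm above the bench. Push it on its rear (-x) face or grip it.
- vial: The amber glass vial with a white cap, 24 mm diameter, 40 mm high, 35 g, standing on the bench. Origin: centre of its underside, z up.
- vial_green: Green glass vial with a white cap, same size; leave it.
- vial_blue: Blue vial with a black cap, same size; leave it.
- beaker: Clear glass beaker, 68 mm diameter, 85 mm high; origin under its centre. Leave it.
- reagent: White reagent bottle with a green cap, 60 mm diameter, 85 mm high; origin under its centre. Leave it.
- spatula: Small steel lab spatula, 150 mm long, 8 to 14 wide, lying on the bench; origin at its middle. Leave it.
Things that resemble listed ones, but are neither listed nor needed, are in the scene too. Leave any brown look-alike of the vial alone. What is shaped like the lid but purple is not meant.

How it is judged (in metres and radians):
On the way, in this order (a step that is already met when the one before it is completed fails the run):
1. the amber vial stands seated in the well, let go, with the lid still open (horizontal distance between vial and well below 0.005 m and z of vial in the frame of well between -0.004 and 0.004 m and angle between vial's own z axis and vertical below 0.12 rad and contact force between the fingers and vial below 0.1 N and x of lid in the frame of case below -0.03 m), for 0.2 s.
2. the lid has gone over the ridge and the ridge has snapped up into its slot (x of lid in the frame of case between -0.008 and 0.014 m and value of joint ridge below 0.0008 m), for 0.1 s.
At the end, for the whole second after the job is handed in: The amber vial stands in the well (within 5 mm of its centre, 4 mm of its floor, 0.12 rad of upright); the lid is shut, its origin -8 to +14 mm from the case's along x (covers every stop setting), the ridge up in its slot (down less than 0.8 mm); both at rest (all of step 2 and horizontal distance between vial and well below 0.005 m and z of vial in the frame of well between -0.004 and 0.004 m and angle between vial's own z axis and vertical below 0.12 rad and linear speed of lid below 0.01 m/s and linear speed of vial below 0.02 m/s); the robot touches nothing.
It fails at once if the lid is rammed or pressed: more than 30 N between the lid and the case with its end piece and ridge (contact force between lid and case above 30 N).
It fails at once if another vial, the beaker, the reagent bottle or the spatula is moved more than 20 mm (distance of any of vial_green, vial_blue, beaker, reagent, spatula from where it was at the start of the episode above 0.02 m).
It also fails if it takes over 59 s, if anything falls off the work surface, if the arm or the gripper's body presses on something with over 40 N, if the wrist force passes 120 N, or if a joint passes its speed limit or range.

## Robot

A 6-joint arm with a two-finger parallel gripper is mounted at the origin on the work surface. World frame = base frame: x ahead of the robot, y to its left, z up, the work surface at z = 0. Lengths are in mm, angles in rad, forces in N, time in s.
With the tool pointing down it reaches from about 400 to 925 mm from the base axis. Payload 12.5 kg.
Tool frame: the origin (TCP) lies on the centre line of the jaws, within the pads' length; the fingertips stand 11 mm ahead of it and the grasp point (between the pads) lies 8 mm behind it; z points along the fingers, y is the line along which they close (so a half turn about z gives the same grasp; the last joint's range is limited). The gripper opens to 95 mm and grips with 3 to 60 N. Pads are 20 mm wide; open, the fingers measure 119 mm over their backs; the gripper's body (75 mm by 180 mm) begins 59 mm behind the grasp point.
Start: joints at [-1.421, 0.491, 1.559, -0, 1.092, -0.106], TCP at [158.159, -604.674, 225.661] pointing down, gripper open.
Joint ranges: [-3.1, 3.1], [-0.84, 2.19], [0.05, 2.79], [-1.13, 4.28], [0.06, 2.93], [-2.69, 2.69]. Speed limits (rad/s): [2.22, 2.22, 2.79, 3.14, 3.14, 3.14].

## Interface

Orientations are given as a rotation vector (axis times angle).
In Python, from station import * gives the robot as it stands.
- The arm moves only by the tool servo_tool, never from a script. Its arguments are lists of equal length, an entry for each row: "jaw": the opening, from 0 (shut) to 1 (fully open); "delta_pos": the shift along the tool's x, y, z in parts of the range, where 1.0 means 800 mm, a list of three; "roll": the turn about the tool's z in shares of 360 degrees (1.0 is 360 degrees). A call has 1 to 10 rows; each row is the pose to reach, as a shift and turn from the pose commanded when the call began, along the tool's axes at that moment; what a row does not reach only later rows make up. A row lasts 1/10 s, in which the tool goes at most 50 mm and 8.59 degrees, less where a joint would pass 70% of its speed; a pose out of reach is approached as far as the arm can. No shift or turn number may pass 1 either way. A call with a gripper value outside its range is refused whole. The fingers move at their own pace and stop on an object; "grip_force" is the grip in N (left out, the last holds). Time passes only in rows, so rows that repeat a pose let the fingers close. It gives the time, the measured TCP pose, the force, the opening and the grip force at its end, in the units of the state.
- read_state(): the state, without advancing time (a new reading comes with each control period).
- get_image(name): name is "scene" or "top"; returns a dict with "img" (480x640x3 uint8, blue, green, red), "camera_matrix" (3x3 intrinsics, pixels), "extrinsics" (4x4, takes a point from camera to world coordinates). Camera axes: x right, y down, z forward; pixel columns grow to the right and rows downward; lengths in mm; the calibration is good to about 2 mm. A picture is of the moment at which its call begins. There is no depth.
- close_job(): hands the job in; it is judged then, once.
The state is a dict: "time_s": time; "qpos": joint angles; "qd": joint speeds; "joint_efforts": joint torques, N m; "position": TCP position; "ee_rot": TCP orientation; "ft_force": force on the tool from outside, world axes, zero at the start; "wrist_torque": the same for the moment, N m; "opening": opening from 0.0 (shut) to 1.0 (fully open); "gripper_force": force on a finger pad.
Only numpy, scipy, OpenCV 4.12 (cv2) and the standard library are available. Lean on these libraries where they do the work, as an engineer would, in place of code of your own. Each camera call takes 0.05 s, during which the arm holds its last target. There are 200 camera calls.

## Working session

There is one attempt and no reset: what is moved stays moved. The work goes in short steps, Python scripts to look and compute and a tool call to move; the robot and the scene stay as the last step left them, time stands still between calls to the robot, and variables do not carry over. Pictures are saved under pics/ and viewed, at most 10 in all, crops included, and the job is handed in when it is done.

Besides the shell and the picture viewer there is one more tool, called after "Request:" as a command line: name --pt "numbers of a row" for each row, then --argument value for the rest. servo_tool: Moves the arm, as the interface text tells. Its arguments: {"type":"object","properties":{"jaw":{"type":"array","items":{"type":"number"}},"delta_pos":{"type":"array","items":{"type":"array","items":{"type":"number"}}},"roll":{"type":"array","items":{"type":"number"}},"grip_force":{"type":"number"}},"required":["jaw","delta_pos","roll"]}

```bash
mkdir -p pics; cat > h.py <<'E'
from station import *
import numpy as np, cv2
def ray(d,u,v):
    K=np.array(d["camera_matrix"]);T=np.array(d["extrinsics"])
    r=T[:3,:3]@np.linalg.inv(K)@np.array([u,v,1.]);return T[:3,3],r
def onz(d,u,v,z):
    o,r=ray(d,u,v);return o+r*(z-o[2])/r[2]
def proj(d,p):
    K=np.array(d["camera_matrix"]);T=np.linalg.inv(np.array(d["extrinsics"]))
    c=K@(T[:3,:3]@np.array(p,float)+T[:3,3]);return c[:2]/c[2]
E
python3 - <<'E'
from h import *
for n in("scene","top"):
    d=get_image(n);cv2.imwrite(f"pics/{n}0.png",d["img"]);print(n,np.round(d["extrinsics"],3).tolist(),d["camera_matrix"])
s=read_state();print(s["time_s"],s["position"],s["ee_rot"],s["ft_force"])
E
```

```text
scene [[0.583, 0.675, -0.452, 1042.591], [0.812, -0.485, 0.324, -395.112], [-0.0, -0.556, -0.831, 897.936], [0.0, 0.0, 0.0, 1.0]] [[564.4567499    0.         307.57168124]
 [  0.         564.4567499  241.21399338]
 [  0.           0.           1.        ]]
top [[-0.008, -0.994, 0.105, 499.883], [-1.0, 0.009, 0.013, -113.832], [-0.014, -0.105, -0.994, 1118.296], [0.0, 0.0, 0.0, 1.0]] [[467.20240664   0.         308.89376956]
 [  0.         467.20240664 244.24167703]
 [  0.           0.           1.        ]]
0.1 [ 158.10850347 -604.47704406  225.14335249] [-3.11501091e+00 -4.00600635e-01  1.13193347e-04] [-1.216326    0.23073602  0.46889041]
```

View pics/scene0.png

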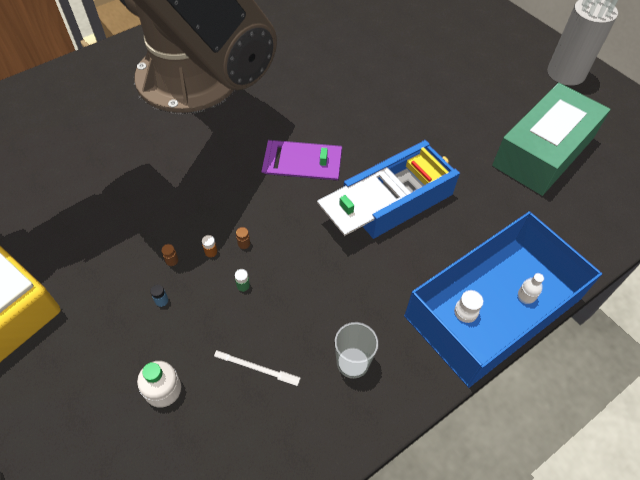

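View pics/top0.png

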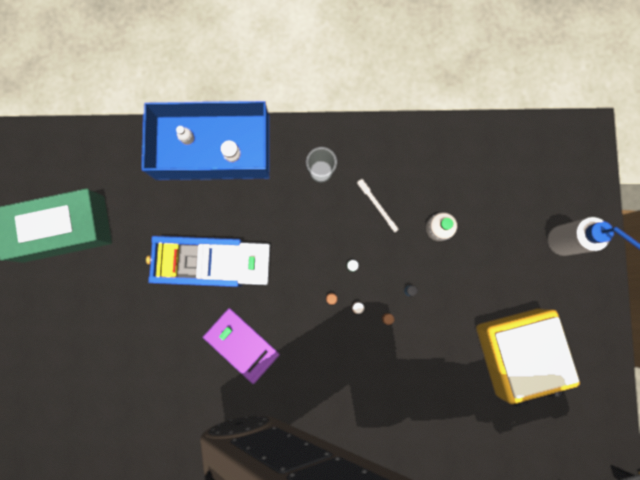

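Candidates for the amber vial in the scene view: (209,246) amber with a white cap, (242,238) and (169,255) brown all over, (242,280) green with a white cap. In the top view these are (358,308), (332,299), (389,319) and (353,266). I choose (209,246) / (358,308). The lid is the white one in the blue case; the purple one is a decoy. Next: one close crop and the measurements.

```bash
python3 - <<'E'
from h import *
d=get_image("top");s=get_image("scene")
a=cv2.resize(s["img"][220:310,140:270],None,fx=4,fy=4,interpolation=cv2.INTER_CUBIC)
b=cv2.resize(d["img"][225:295,140:280],None,fx=4,fy=4,interpolation=cv2.INTER_CUBIC)
c=np.zeros((a.shape[0]+b.shape[0],max(a.shape[1],b.shape[1]),3),np.uint8)
c[:a.shape[0],:a.shape[1]]=a;c[a.shape[0]:,:b.shape[1]]=b[:];c=c[:600];cv2.imwrite("pics/crop.png",cv2.resize(c,None,fx=.9,fy=.9))
def blobs(im,m,x0,x1,y0,y1,name):
    mm=np.zeros_like(m);mm[y0:y1,x0:x1]=m[y0:y1,x0:x1]
    n,l,st,ce=cv2.connectedComponentsWithStats(mm)
    for i in range(1,n):
        if st[i,4]>8: print(name,st[i].tolist(),ce[i].round(2).tolist()); yield l==i,ce[i]
ht=cv2.cvtColor(d["img"],cv2.COLOR_BGR2HSV);hs=cv2.cvtColor(s["img"],cv2.COLOR_BGR2HSV)
white=lambda h,v=140:cv2.inRange(h,(0,0,v),(180,70,255))
for m,c in blobs(d,white(ht),340,380,290,325,"cap top"): print(onz(d,*c,40).round(1))
for m,c in blobs(s,white(hs),195,225,230,262,"cap scene"): print(onz(s,*c,37).round(1))
blue=lambda h:cv2.inRange(h,(100,150,60),(130,255,255))
for m,c in blobs(d,blue(ht),140,285,228,295,"blue top"):
    P=np.array([onz(d,u,v,66.5)[:2] for v,u in np.argwhere(m)],np.float32);print(cv2.minAreaRect(P))
for m,c in blobs(d,white(ht,170),190,285,228,295,"lid top"):
    P=np.array([onz(d,u,v,60)[:2] for v,u in np.argwhere(m)],np.float32);print(cv2.minAreaRect(P))
g=lambda h:cv2.inRange(h,(45,120,60),(80,255,255))
for m,c in blobs(d,g(ht),230,285,235,290,"tab top"):
    P=np.array([onz(d,u,v,84)[:2] for v,u in np.argwhere(m)],np.float32);print(cv2.minAreaRect(P), onz(d,*c,84).round(1))
for m,c in blobs(s,g(hs),325,365,185,225,"tab scene"): print(onz(s,*c,78).round(1))
E
```

```text
cap top [353, 302, 11, 11, 96] [357.86, 307.4]
[ 467.6 -210.3   40. ]
cap scene [202, 235, 12, 14, 131] [207.66, 241.46]
[ 467.9 -208.5   37. ]
blue top [149, 236, 92, 50, 1075] [186.61, 259.65]
((576.2128295898438, 158.86268615722656), (202.44692993164062, 107.22103881835938), 87.25932312011719)
lid top [190, 243, 79, 42, 2757] [230.75, 262.35]
((569.5913696289062, 82.8609848022461), (178.8826904296875, 93.24784851074219), 89.45999908447266)
tab top [250, 258, 4, 10, 35] [251.57, 262.14]
((569.5472412109375, 27.65800666809082), (20.109601974487305, 6.681415557861328), 0.26753225922584534) [570.3  27.5  84. ]
tab scene [340, 195, 14, 19, 163] [346.44, 204.22]
[572.   29.9  78. ]
```

View pics/crop.png

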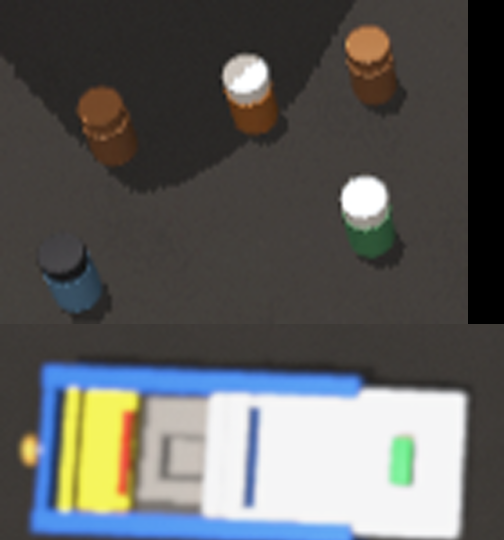

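The crop shows the white-capped amber vial (crop 248,95) apart from the brown ones, and the case with the square well (crop ~185,457) just ahead of the lid's leading edge (crop x ≈ 205). Next I refine the case yaw and well position and work out the first move.

```bash
cat >> h.py <<'E'
from scipy.spatial.transform import Rotation as Ro
def go(p,yaw=None):
    s=read_state();R=Ro.from_rotvec(s["ee_rot"]).as_matrix()
    y=np.degrees(np.arctan2(R[1,1],R[0,1]))
    print("t",round(s["time_s"],2),"pos",np.round(s["position"],1),"yaw",round(y,2),"tilt",R[2].round(3),"F",np.round(s["ft_force"],1),"open",round(s["opening"],3),"gf",round(s["gripper_force"],1))
    if p is not None: print("delta tool",(R.T@(np.array(p)-s["position"])).round(1), "roll", None if yaw is None else round(y-yaw,1))
E
python3 - <<'E'
from h import *
d=get_image("top");h=cv2.cvtColor(d["img"],cv2.COLOR_BGR2HSV)
m=cv2.inRange(h,(100,150,60),(130,255,255));m[:228]=0;m[295:]=0;m[:,:140]=0;m[:,285:]=0
up=[];lo=[]
for u in range(155,236):
    v=np.flatnonzero(m[:,u]);up.append(onz(d,u,v.min()-.5,66.5)[:2]);lo.append(onz(d,u,v.max()+.5,66.5)[:2])
C=[]
for e in(up,lo):
    vx,vy,x,y=cv2.fitLine(np.array(e,np.float32),cv2.DIST_HUBER,0,.01,.01).ravel()
    print("line ang",np.degrees(np.arctan2(vy,vx)),"x at y=180",x+(180-y)*vx/vy,"y=30",x+(30-y)*vx/vy)
ys=[]
for v in range(240,282,4):
    u=np.flatnonzero(m[v,:175]); ys.append(onz(d,u.min()-.5,v,66.5)[:2].round(1).tolist() if len(u) else 0)
print("end",ys)
for u,v in((185.3,262),(197.5,262),(191,255.8),(191,268.3)): print(u,v,onz(d,u,v,24).round(1))
print("lid edge",onz(d,197.2,262,60),onz(d,269.5,262,60))
go((467.7,-209.5,120),-2.5)
E
```

```text
line ang 87.06728 x at y=180 630.8236 y=30 623.13904
line ang 87.522865 x at y=180 523.6347 y=30 517.14557
end [[624.0, 258.4], [614.9, 258.2], [605.7, 257.9], [596.6, 257.7], [587.5, 257.4], [578.4, 254.9], [569.3, 259.2], [560.3, 261.2], [551.2, 260.9], [542.2, 263.0], [533.2, 262.7]]
185.3 262 [576.1 192.   24. ]
197.5 262 [575.9 163.2  24. ]
191 255.8 [590.7 178.8  24. ]
191 268.3 [561.2 178.3  24. ]
lid edge [573.38684489 154.78105615  60.        ] [571.92853107 -10.01841316  60.        ]
t 0.25 pos [ 158.1 -604.6  225.4] yaw -75.34 tilt [ 0. -0. -1.] F [ 0.1 -0.5  0.5] open 0.999 gf 0.0
delta tool [ 399.4 -303.9  105.5] roll -72.8
```

Units first: shifts go in shares of 800 mm and turns go in shares of 360 degrees. So 399.4 mm is 0.4993, -303.9 mm is -0.3799, -72.8 degrees is -0.2022.

Request:
servo_tool --jaw '[0.7, 0.7, 0.7, 0.7, 0.7, 0.7, 0.7, 0.7, 0.7, 0.7]' --pt "0.045 -0.035 0.0113" --pt "0.095 -0.0725 0.0238" --pt "0.15 -0.1138 0.0375" --pt "0.2063 -0.1563 0.0538" --pt "0.2625 -0.2 0.0688" --pt "0.3188 -0.2425 0.0838" --pt "0.3725 -0.2838 0.0975" --pt "0.4225 -0.3213 0.1113" --pt "0.465 -0.3538 0.1225" --pt "0.4993 -0.3799 0.1319" --roll '[-0.0194, -0.0389, -0.0611, -0.0806, -0.1028, -0.125, -0.1472, -0.1667, -0.1861, -0.2022]'

```text
time_s: 1.25
position: [458.8, -220.6, 123.3]
ee_rot: [2.265, 2.177, 0.0]
ft_force: [0.5, -0.5, 0.5]
opening: 0.699
gripper_force: 0.0
```

Request:
servo_tool --jaw '[0.7, 0.7, 0.7]' --pt "0 0 0" --pt "0 0 0" --pt "0 0 0" --roll '[0, 0, 0]' --grip_force 15

```text
time_s: 1.55
position: [457.5, -222.9, 123.7]
ee_rot: [2.271, 2.17, -0.0]
ft_force: [-0.2, -0.5, -0.0]
opening: 0.701
gripper_force: 0.0
```

```bash
python3 -c "
from h import *
go((467.7,-209.5,31),-2.7)"
```

```text
t 1.55 pos [ 457.5 -222.9  123.7] yaw -2.62 tilt [-0.  0. -1.] F [-0.2 -0.5 -0. ] open 0.701 gf 0.0
delta tool [13.9  9.6 92.7] roll 0.1
```

Converted, 92.7 mm is 0.1159, 13.9 mm is 0.0174.

Request:
servo_tool --jaw '[0.7, 0.7, 0.7, 0.7, 0.7, 0.7, 0.7, 0.7, 0.7]' --pt "0.0088 0.0063 0.0063" --pt "0.0174 0.012 0.0188" --pt "0.0174 0.012 0.0375" --pt "0.0174 0.012 0.06" --pt "0.0174 0.012 0.0813" --pt "0.0174 0.012 0.1" --pt "0.0174 0.012 0.1125" --pt "0.0174 0.012 0.1159" --pt "0.0174 0.012 0.1159" --roll '[0, 0, 0, 0, 0, 0, 0, 0, 0]'

```text
time_s: 2.45
position: [467.9, -208.7, 30.6]
ee_rot: [-2.27, -2.171, 0.0]
ft_force: [-0.9, 0.5, -0.6]
opening: 0.701
gripper_force: 0.0
```

Request:
servo_tool --jaw '[0.5, 0.4, 0.3, 0.2, 0.2, 0.2, 0.2, 0.2, 0.2, 0.2]' --pt "0 0 0" --pt "0 0 0" --pt "0 0 0" --pt "0 0 0" --pt "0 0 0" --pt "0 0 0" --pt "0 0 0" --pt "0 0 0" --pt "0 0 0" --pt "0 0 0" --roll '[0, 0, 0, 0, 0, 0, 0, 0, 0, 0]'

```text
time_s: 3.45
position: [468.0, -208.7, 30.9]
ee_rot: [2.27, 2.172, -0.0]
ft_force: [-0.6, -0.2, 2.5]
opening: 0.243
gripper_force: 15.0
```

Converted, -110 mm is -0.1375, -95 mm is -0.1188.

Request:
servo_tool --jaw '[0.2, 0.2, 0.2, 0.2, 0.2]' --pt "0 0 -0.0125" --pt "0 0 -0.0438" --pt "0 0 -0.0813" --pt "0 0 -0.1188" --pt "0 0 -0.1375" --roll '[0, 0, 0, 0, 0]'

```text
time_s: 3.95
position: [468.5, -209.0, 143.7]
ee_rot: [2.268, 2.17, 0.001]
ft_force: [0.6, -0.2, -0.6]
opening: 0.246
gripper_force: 15.0
```

```bash
python3 -c "
from h import *
go((576.8,178.9,140),-2.7)"
```

```text
t 3.95 pos [ 468.5 -209.   143.7] yaw -2.54 tilt [-0.001  0.003 -1.   ] F [ 0.6 -0.2 -0.6] open 0.246 gf 15.0
delta tool [392.3  91.    3.4] roll 0.2
```

Converted, 392 mm is 0.49, 368 mm is 0.46.

Request:
servo_tool --jaw '[0.2, 0.2, 0.2, 0.2, 0.2, 0.2, 0.2, 0.2, 0.2, 0.2]' --pt "0.025 0.0063 0" --pt "0.0688 0.0163 0" --pt "0.125 0.0288 0" --pt "0.185 0.0425 0" --pt "0.245 0.0563 0" --pt "0.305 0.0713 0" --pt "0.3625 0.0838 0" --pt "0.4175 0.0963 0" --pt "0.46 0.1063 0" --pt "0.49 0.1138 0" --roll '[0, 0, 0, 0, 0, 0, 0, 0, 0, 0]'

```text
time_s: 4.95
position: [576.4, 181.3, 141.4]
ee_rot: [2.268, 2.173, 0.001]
ft_force: [-0.3, -0.8, -0.3]
opening: 0.243
gripper_force: 15.0
```

Converted, 40 mm is 0.05, 25 mm is 0.0313.

Request:
servo_tool --jaw '[0.2, 0.2, 0.2]' --pt "0 0 0" --pt "0 0 0.0313" --pt "0 0 0.05" --roll '[0, 0, 0]'

```text
time_s: 5.25
position: [575.7, 178.2, 100.3]
ee_rot: [-2.27, -2.172, 0.001]
ft_force: [0.9, -0.4, -0.4]
opening: 0.247
gripper_force: 15.0
```

```bash
python3 - <<'E'
from h import *
s=get_image("scene");d=get_image("top")
go((576.8,178.9,41),-2.7)
p=read_state()["position"]
for n,i in(("s",s),("t",d)):
    print(n,proj(i,p),proj(i,p-[0,0,31]),proj(i,(576.8,178.9,24)))
a=cv2.resize(s["img"][110:250,310:480],None,fx=4,fy=4,interpolation=cv2.INTER_CUBIC);cv2.imwrite("pics/s1.png",a)
E
```

```text
t 5.35 pos [575.2 177.9  99.5] yaw -2.57 tilt [-0.001 -0.003 -1.   ] F [-0.8  0.3 -0.2] open 0.247 gf 15.0
delta tool [ 1.1  1.8 58.5] roll 0.1
s [410.35399778 161.79854522] [407.9212452  172.64087444] [405.54943129 187.61206088]
t [182.1856009  260.06627321] [186.07852553 261.04337374] [190.86486755 261.66916248]
```

View pics/s1.png

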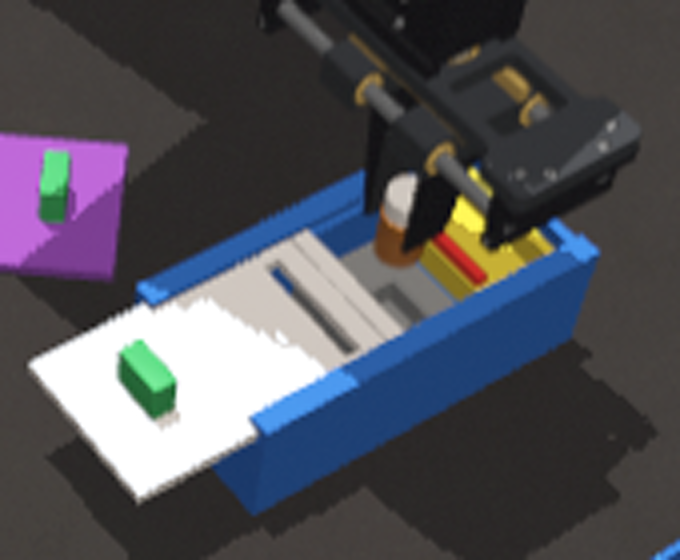

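The crop shows the vial held upright above the case, with its lower left edge at crop (376,255) and the well below at crop ~(400,300). Next I check the vial's offset in the hand numerically.

```bash
python3 - <<'E'
from h import *
s=get_image("scene");p=read_state()["position"]
def left(img,c,name,i):
    h=cv2.cvtColor(img,cv2.COLOR_BGR2HSV);m=cv2.inRange(h,(3,120,40),(20,255,255))
    c=c.astype(int);w=np.zeros_like(m);w[c[1]-25:c[1]+12,c[0]-14:c[0]+14]=m[c[1]-25:c[1]+12,c[0]-14:c[0]+14]
    print(name)
    for v in range(c[1]-14,c[1]+9):
        u=np.flatnonzero(w[v])
        if len(u):print(v-i[1].round(1),(u.min()-i[0]).round(1),(u.max()-i[0]).round(1))
c0=proj(s,(467.7,-209.5,0));left(cv2.imread("pics/scene0.png"),c0,"start",c0)
c1=proj(s,p-[0,0,31]);left(s["img"],c1,"now",c1)
go(None)
E
```

```text
start
-9.5 5.0 5.0
-8.5 5.0 5.0
-7.5 -8.0 5.0
-6.5 -7.0 5.0
-5.5 -7.0 6.0
-4.5 -7.0 6.0
-3.5 -6.0 6.0
-2.5 -6.0 6.0
-1.5 -6.0 6.0
-0.5 -5.0 6.0
0.5 -5.0 6.0
1.5 -5.0 5.0
2.5 -4.0 5.0
3.5 -3.0 4.0
4.5 1.0 1.0
now
-8.400000000000006 -3.3 -3.3
-7.400000000000006 -3.3 -3.3
-6.400000000000006 -4.3 -2.3
-5.400000000000006 -4.3 11.7
-4.400000000000006 -4.3 12.7
-3.4000000000000057 -4.3 1.7
-2.4000000000000057 -5.3 9.7
-1.4000000000000057 -5.3 10.7
-0.4000000000000057 -5.3 11.7
0.5999999999999943 -5.3 12.7
1.5999999999999943 -4.3 12.7
2.5999999999999943 -3.3 4.7
3.5999999999999943 -1.3 3.7
t 5.4 pos [575.9 178.  100.7] yaw -2.57 tilt [-0.001 -0.002 -1.   ] F [ 0.5  0.1 -0.3] open 0.245 gf 15.0
```

Converted, 49 mm is 0.0613, 46 mm is 0.0575.

Request:
servo_tool --jaw '[0.2, 0.2, 0.2, 0.2, 0.2, 0.2, 0.2, 0.2, 0.2]' --pt "0.0004 0.0009 0.0063" --pt "0.0004 0.0009 0.0188" --pt "0.0004 0.0009 0.0338" --pt "0.0004 0.0009 0.0438" --pt "0.0004 0.0009 0.05" --pt "0.0004 0.0009 0.0538" --pt "0.0004 0.0009 0.0575" --pt "0.0004 0.0009 0.0613" --pt "0.0004 0.0009 0.0613" --roll '[0, 0, 0, 0, 0, 0, 0, 0, 0]'

```text
time_s: 6.3
position: [577.6, 179.7, 52.6]
ee_rot: [2.27, 2.171, 0.003]
ft_force: [-1.2, 3.6, 5.1]
opening: 0.249
gripper_force: 15.0
```

Converted, 2 mm is 0.0025, 1.5 mm is 0.0019.

Request:
servo_tool --jaw '[0.2, 0.2, 0.2, 0.2]' --pt "0.0013 0 0" --pt "0.0019 0 0" --pt "0.0019 0 0.0025" --pt "0.0019 0 0.0025" --roll '[0, 0, 0, 0]'

```text
time_s: 6.7
position: [577.5, 181.1, 50.4]
ee_rot: [2.27, 2.171, 0.002]
ft_force: [-0.1, 3.7, 7.4]
opening: 0.248
gripper_force: 15.0
```

Still pushed toward +y, so I shift further.

Converted, 2 mm is 0.0025, 1 mm is 0.0013.

Request:
servo_tool --jaw '[0.2, 0.2, 0.2, 0.2]' --pt "0.0013 0 0" --pt "0.0025 0 0" --pt "0.0025 0 0" --pt "0.0025 0 0" --roll '[0, 0, 0, 0]'

```text
time_s: 7.1
position: [576.9, 182.5, 49.5]
ee_rot: [-2.27, -2.171, 0.001]
ft_force: [0.8, -0.1, -0.5]
opening: 0.245
gripper_force: 15.0
```

Converted, 8 mm is 0.01, 6 mm is 0.0075.

Request:
servo_tool --jaw '[0.2, 0.2, 0.2, 0.2, 0.2]' --pt "0 0 0.0025" --pt "0 0 0.005" --pt "0 0 0.0075" --pt "0 0 0.01" --pt "0 0 0.01" --roll '[0, 0, 0, 0, 0]'

```text
time_s: 7.6
position: [577.0, 182.5, 41.4]
ee_rot: [-2.27, -2.171, 0.001]
ft_force: [-1.0, 0.2, -1.3]
opening: 0.247
gripper_force: 15.0
```

Converted, 2.5 mm is 0.0031, 2 mm is 0.0025.

Request:
servo_tool --jaw '[0.2, 0.2, 0.2, 0.2]' --pt "0 0 0.0013" --pt "0 0 0.0025" --pt "0 0 0.0031" --pt "0 0 0.0031" --roll '[0, 0, 0, 0]'

```text
time_s: 8.0
position: [577.2, 182.6, 39.3]
ee_rot: [2.27, 2.172, -0.0]
ft_force: [-0.8, 0.3, 0.3]
opening: 0.245
gripper_force: 15.0
```

Request:
servo_tool --jaw '[0.28, 0.32, 0.38, 0.42, 0.42, 0.42, 0.42]' --pt "0 0 0" --pt "0 0 0" --pt "0 0 0" --pt "0 0 0" --pt "0 0 0" --pt "0 0 0" --pt "0 0 0" --roll '[0, 0, 0, 0, 0, 0, 0]'

```text
time_s: 8.7
position: [577.2, 182.6, 39.3]
ee_rot: [2.27, 2.172, -0.0]
ft_force: [-0.3, -0.6, -0.3]
opening: 0.42
gripper_force: 0.0
```

Converted, -120 mm is -0.15, -110 mm is -0.1375.

Request:
servo_tool --jaw '[0.42, 0.42, 0.42, 0.42, 0.42, 0.42, 0.42]' --pt "0 0 -0.0038" --pt "0 0 -0.0125" --pt "0 0 -0.0313" --pt "0 0 -0.0625" --pt "0 0 -0.1" --pt "0 0 -0.1375" --pt "0 0 -0.15" --roll '[0, 0, 0, 0, 0, 0, 0]'

```text
time_s: 9.4
position: [578.2, 182.8, 163.5]
ee_rot: [2.268, 2.17, 0.007]
ft_force: [0.6, 0.0, 0.4]
opening: 0.418
gripper_force: 0.0
```

Converted, -205 mm is -0.2563, -190 mm is -0.2375.

Request:
servo_tool --jaw '[0.42, 0.42, 0.42, 0.42, 0.42, 0.42, 0.42]' --pt "-0.025 0 0" --pt "-0.075 0 0" --pt "-0.135 0 0" --pt "-0.195 0 0" --pt "-0.2375 0 0" --pt "-0.2563 0 0" --pt "-0.2563 0 0" --roll '[0, 0, 0, 0, 0, 0, 0]'

```text
time_s: 10.1
position: [568.0, -23.6, 159.5]
ee_rot: [2.273, 2.169, -0.0]
ft_force: [0.8, 0.5, 0.6]
opening: 0.418
gripper_force: 0.0
```

```bash
python3 - <<'E'
from h import *
s=get_image("scene");d=get_image("top")
a=cv2.resize(s["img"][130:240,310:480],None,fx=4,fy=4,interpolation=cv2.INTER_CUBIC);cv2.imwrite("pics/s2.png",a)
h=cv2.cvtColor(s["img"],cv2.COLOR_BGR2HSV)
for nm,x0,x1,y0,y1,z,m in(("cap",380,420,155,200,45,cv2.inRange(h,(0,0,150),(180,60,255))),("tab",325,365,185,225,78,cv2.inRange(h,(45,120,60),(80,255,255)))):
    c=np.zeros_like(m);c[y0:y1,x0:x1]=m[y0:y1,x0:x1];n,l,st,ce=cv2.connectedComponentsWithStats(c)
    for i in range(1,n):
        if st[i,4]>20:print(nm,st[i],ce[i],onz(s,*ce[i],z).round(1))
go((570.5,28.5,84))
E
```

```text
cap [380 168  40  32 792] [396.11111111 184.32449495] [571.  155.6  45. ]
tab [340 198  14  16 133] [347.33082707 205.78947368] [575.8  29.   78. ]
t 10.2 pos [568.1 -21.5 159.4] yaw -2.55 tilt [ 0. -0. -1.] F [0.4 0.8 0.2] open 0.416 gf 0.0
delta tool [50.1  0.2 75.4] roll None
```

View pics/s2.png

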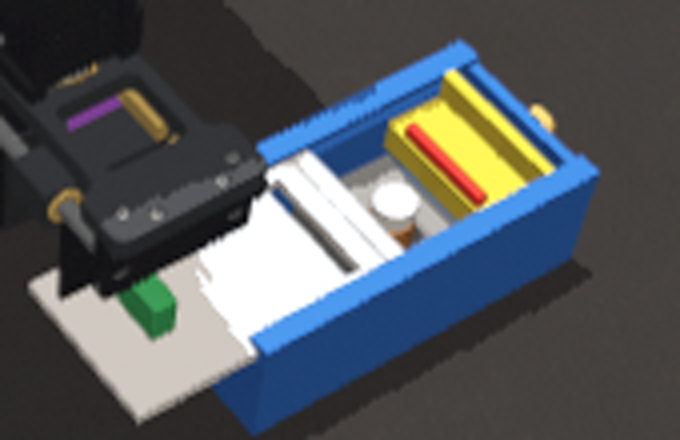

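The vial stands in the well (cap at crop 395,203), and the lid is still drawn back (leading edge at crop ~(350,205)). Next I estimate the shut place from the red ridge, then push the tab's rear face with closed fingers.

```bash
python3 - <<'E'
from h import *
for n in("top","scene"):
    i=get_image(n);h=cv2.cvtColor(i["img"],cv2.COLOR_BGR2HSV)
    m=cv2.inRange(h,(0,150,90),(6,255,255))|cv2.inRange(h,(174,150,90),(180,255,255))
    k,l,st,ce=cv2.connectedComponentsWithStats(m)
    for j in range(1,k):
        if st[j,4]>10:print(n,st[j],onz(i,*ce[j],57.5).round(1))
go((571,5,75),-2.7)
E
```

```text
top [174 259   2   8  13] [573.3 207.5  57.5]
scene [412 161  19  20  73] [579.4 209.9  57.5]
t 10.3 pos [568.1 -20.9 159.4] yaw -2.47 tilt [ 0. -0. -1.] F [ 0.3  0.3 -0.2] open 0.422 gf 0.0
delta tool [26.   1.8 84.4] roll 0.2
```

Converted, 84 mm is 0.105, 80 mm is 0.1.

Request:
servo_tool --jaw '[0.2, 0, 0, 0, 0, 0, 0, 0]' --pt "0 0.0006 0.0125" --pt "0 0.0006 0.0375" --pt "0 0.0006 0.0625" --pt "0 0.0006 0.0875" --pt "0 0.0006 0.1" --pt "0 0.0006 0.105" --pt "0 0.0006 0.105" --pt "0 0.0006 0.105" --roll '[0, 0, 0, 0, 0, 0, 0, 0]'

```text
time_s: 11.1
position: [568.9, -22.1, 75.9]
ee_rot: [2.269, 2.171, 0.001]
ft_force: [-0.1, 0.1, -0.5]
opening: 0.007
gripper_force: 0.0
```

Converted, 40 mm is 0.05, 38 mm is 0.0475.

Request:
servo_tool --jaw '[0, 0, 0, 0, 0, 0, 0, 0, 0, 0]' --pt "0.01 0.0013 0" --pt "0.0225 0.0013 0" --pt "0.0313 0.0013 0" --pt "0.035 0.0013 0" --pt "0.0375 0.0013 0" --pt "0.04 0.0013 0" --pt "0.0425 0.0013 0" --pt "0.045 0.0013 0" --pt "0.0475 0.0013 0" --pt "0.05 0.0013 0" --roll '[0, 0, 0, 0, 0, 0, 0, 0, 0, 0]'

```text
time_s: 12.1
position: [571.4, 17.7, 75.3]
ee_rot: [2.27, 2.171, -0.0]
ft_force: [-0.1, -0.5, -0.2]
opening: 0.005
gripper_force: 0.3
```

Converted, 25 mm is 0.0313, 23 mm is 0.0288.

Request:
servo_tool --jaw '[0, 0, 0, 0, 0, 0, 0, 0, 0, 0]' --pt "0.0025 0 0" --pt "0.005 0 0" --pt "0.0088 0 0" --pt "0.0125 0 0" --pt "0.0163 0 0" --pt "0.02 0 0" --pt "0.0238 0 0" --pt "0.0263 0 0" --pt "0.0288 0 0" --pt "0.0313 0 0" --roll '[0, 0, 0, 0, 0, 0, 0, 0, 0, 0]'

```text
time_s: 13.1
position: [572.5, 42.8, 75.3]
ee_rot: [2.27, 2.172, -0.0]
ft_force: [0.5, -0.3, -0.0]
opening: 0.006
gripper_force: 0.3
```

```bash
python3 - <<'E'
from h import *
s=get_image("scene");go(None)
cv2.imwrite("pics/s3.png",cv2.resize(s["img"][120:250,300:480],None,fx=4,fy=4,interpolation=cv2.INTER_CUBIC))
E
```

```text
t 13.15 pos [572.5  43.   75.4] yaw -2.54 tilt [-0.  0. -1.] F [ 0.  -0.4  0. ] open 0.003 gf 0.0
```

View pics/s3.png

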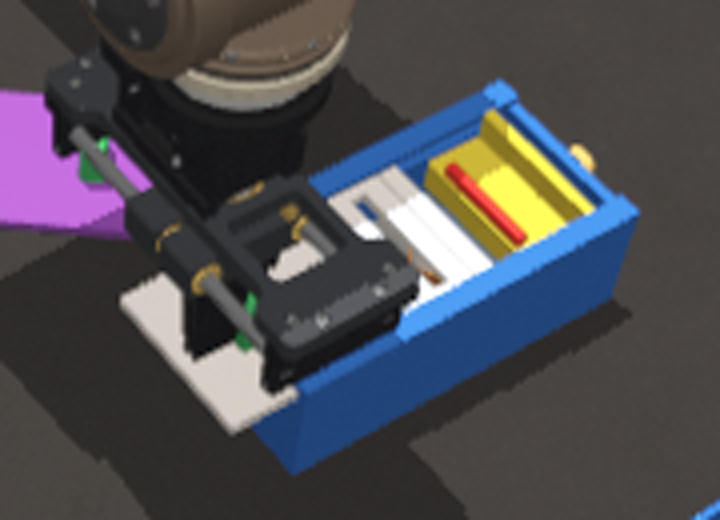

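The lid slides along with the fingers (leading edge now at crop ~(440,220)), with the ridge still ahead at crop (487,203). I continue, then slow down for the ridge.

Converted, 20 mm is 0.025, 18 mm is 0.0225.

Request:
servo_tool --jaw '[0, 0, 0, 0, 0, 0, 0, 0, 0, 0]' --pt "0.0025 0 0" --pt "0.005 0 0" --pt "0.0075 0 0" --pt "0.01 0 0" --pt "0.0125 0 0" --pt "0.015 0 0" --pt "0.0175 0 0" --pt "0.02 0 0" --pt "0.0225 0 0" --pt "0.025 0 0" --roll '[0, 0, 0, 0, 0, 0, 0, 0, 0, 0]'

```text
time_s: 14.15
position: [573.4, 62.8, 75.3]
ee_rot: [2.27, 2.172, -0.0]
ft_force: [0.2, -0.5, 0.0]
opening: 0.006
gripper_force: 0.3
```

Converted, 7 mm is 0.0088, 6 mm is 0.0075.

Request:
servo_tool --jaw '[0, 0, 0, 0, 0, 0, 0]' --pt "0.0013 0 0" --pt "0.0025 0 0" --pt "0.0038 0 0" --pt "0.005 0 0" --pt "0.0063 0 0" --pt "0.0075 0 0" --pt "0.0088 0 0" --roll '[0, 0, 0, 0, 0, 0, 0]'

```text
time_s: 14.85
position: [573.7, 69.6, 75.4]
ee_rot: [2.27, 2.171, -0.0]
ft_force: [0.2, -0.1, 2.0]
opening: 0.004
gripper_force: 0.5
```

Request:
servo_tool --jaw '[0, 0, 0, 0]' --pt "0.0013 0 0" --pt "0.0025 0 0" --pt "0.0038 0 0" --pt "0.005 0 0" --roll '[0, 0, 0, 0]'

```text
time_s: 15.25
position: [573.9, 73.4, 75.4]
ee_rot: [2.27, 2.171, -0.0]
ft_force: [0.0, -4.1, 1.8]
opening: 0.007
gripper_force: 2.5
```

Converted, 3 mm is 0.0038, 2 mm is 0.0025.

Request:
servo_tool --jaw '[0, 0, 0]' --pt "0.0013 0 0" --pt "0.0025 0 0" --pt "0.0038 0 0" --roll '[0, 0, 0]'

```text
time_s: 15.55
position: [574.1, 76.3, 75.4]
ee_rot: [2.27, 2.171, -0.0]
ft_force: [-0.9, -6.4, 1.6]
opening: 0.006
gripper_force: 3.1
```

Converted, 4 mm is 0.005, 3 mm is 0.0038.

Request:
servo_tool --jaw '[0, 0, 0, 0]' --pt "0.0013 0 0" --pt "0.0025 0 0" --pt "0.0038 0 0" --pt "0.005 0 0" --roll '[0, 0, 0, 0]'

```text
time_s: 15.95
position: [574.3, 80.3, 75.5]
ee_rot: [2.27, 2.171, -0.0]
ft_force: [0.1, -5.6, 2.5]
opening: 0.004
gripper_force: 2.6
```

Converted, 4 mm is 0.005, 3 mm is 0.0038.

Request:
servo_tool --jaw '[0, 0, 0, 0]' --pt "0.0013 0 0" --pt "0.0025 0 0" --pt "0.0038 0 0" --pt "0.005 0 0" --roll '[0, 0, 0, 0]'

```text
time_s: 16.35
position: [574.5, 84.3, 75.5]
ee_rot: [2.27, 2.171, -0.0]
ft_force: [0.6, -5.3, 2.5]
opening: 0.004
gripper_force: 2.5
```

Converted, 3.5 mm is 0.0044, 2.8 mm is 0.0035.

Request:
servo_tool --jaw '[0, 0, 0, 0, 0]' --pt "0.0009 0 0" --pt "0.0018 0 0" --pt "0.0026 0 0" --pt "0.0035 0 0" --pt "0.0044 0 0" --roll '[0, 0, 0, 0, 0]'

```text
time_s: 16.85
position: [574.6, 87.8, 75.5]
ee_rot: [2.27, 2.171, -0.0]
ft_force: [-0.3, -5.2, 2.8]
opening: 0.003
gripper_force: 2.5
```

Converted, 1.5 mm is 0.0019, 1 mm is 0.0013.

Request:
servo_tool --jaw '[0, 0, 0, 0]' --pt "0.0006 0 0" --pt "0.0013 0 0" --pt "0.0019 0 0" --pt "0.0019 0 0" --roll '[0, 0, 0, 0]'

```text
time_s: 17.25
position: [574.7, 89.5, 75.4]
ee_rot: [2.27, 2.171, 0.0]
ft_force: [-0.6, -4.2, 2.5]
opening: 0.004
gripper_force: 2.3
```

Converted, 1.5 mm is 0.0019, 1 mm is 0.0013.

Request:
servo_tool --jaw '[0, 0, 0, 0]' --pt "0.0006 0 0" --pt "0.0013 0 0" --pt "0.0019 0 0" --pt "0.0019 0 0" --roll '[0, 0, 0, 0]'

```text
time_s: 17.65
position: [574.7, 91.0, 75.4]
ee_rot: [2.27, 2.171, 0.0]
ft_force: [0.3, -5.0, 2.0]
opening: 0.006
gripper_force: 2.3
```

Converted, 1.5 mm is 0.0019, 1 mm is 0.0013.

Request:
servo_tool --jaw '[0, 0, 0, 0]' --pt "0.0006 0 0" --pt "0.0013 0 0" --pt "0.0019 0 0" --pt "0.0019 0 0" --roll '[0, 0, 0, 0]'

```text
time_s: 18.05
position: [574.6, 92.9, 75.2]
ee_rot: [-2.27, -2.171, -0.0]
ft_force: [-0.5, -0.6, -0.2]
opening: 0.002
gripper_force: 0.5
```

The force dropped to about zero, so the ridge has snapped in. Now I feel for the stop in fine steps.

Converted, 0.9 mm is 0.0011, 0.6 mm is 0.0008.

Request:
servo_tool --jaw '[0, 0, 0, 0]' --pt "0.0004 0 0" --pt "0.0008 0 0" --pt "0.0011 0 0" --pt "0.0011 0 0" --roll '[0, 0, 0, 0]'

```text
time_s: 18.45
position: [574.7, 93.6, 75.3]
ee_rot: [-2.27, -2.172, 0.0]
ft_force: [-0.1, -0.4, -0.1]
opening: 0.001
gripper_force: 0.0
```

Converted, 0.8 mm is 0.001, 0.6 mm is 0.0008.

Request:
servo_tool --jaw '[0, 0, 0, 0]' --pt "0.0004 0 0" --pt "0.0008 0 0" --pt "0.001 0 0" --pt "0.001 0 0" --roll '[0, 0, 0, 0]'

```text
time_s: 18.85
position: [574.8, 94.3, 75.3]
ee_rot: [2.27, 2.172, -0.0]
ft_force: [-0.2, -0.8, -0.4]
opening: 0.007
gripper_force: 0.0
```

Converted, 0.8 mm is 0.001, 0.6 mm is 0.0008.

Request:
servo_tool --jaw '[0, 0, 0, 0]' --pt "0.0004 0 0" --pt "0.0008 0 0" --pt "0.001 0 0" --pt "0.001 0 0" --roll '[0, 0, 0, 0]'

```text
time_s: 19.25
position: [574.8, 95.1, 75.4]
ee_rot: [2.27, 2.172, -0.0]
ft_force: [-0.3, -0.4, 0.1]
opening: 0.004
gripper_force: 0.0
```

Converted, 0.8 mm is 0.001, 0.6 mm is 0.0008.

Request:
servo_tool --jaw '[0, 0, 0, 0]' --pt "0.0004 0 0" --pt "0.0008 0 0" --pt "0.001 0 0" --pt "0.001 0 0" --roll '[0, 0, 0, 0]'

```text
time_s: 19.65
position: [574.8, 95.9, 75.4]
ee_rot: [2.27, 2.172, -0.0]
ft_force: [-0.0, 0.3, 0.3]
opening: 0.005
gripper_force: 0.0
```

Converted, 0.8 mm is 0.001, 0.6 mm is 0.0008.

Request:
servo_tool --jaw '[0, 0, 0, 0]' --pt "0.0004 0 0" --pt "0.0008 0 0" --pt "0.001 0 0" --pt "0.001 0 0" --roll '[0, 0, 0, 0]'

```text
time_s: 20.05
position: [574.9, 96.6, 75.4]
ee_rot: [2.27, 2.172, -0.0]
ft_force: [-0.0, -0.3, -0.4]
opening: 0.004
gripper_force: 0.4
```

Request:
servo_tool --jaw '[0, 0, 0, 0]' --pt "0.0004 0 0" --pt "0.0008 0 0" --pt "0.001 0 0" --pt "0.001 0 0" --roll '[0, 0, 0, 0]'

```text
time_s: 20.45
position: [574.8, 96.9, 75.3]
ee_rot: [2.27, 2.172, -0.001]
ft_force: [-0.4, -6.6, 0.9]
opening: 0.004
gripper_force: 3.4
```

The stop is felt at 6.6 N, so the lid is shut. I back off and lift.

Converted, -200 mm is -0.25, -170 mm is -0.2125.

Request:
servo_tool --jaw '[0, 0, 0, 0, 0, 0, 0, 0, 0, 0]' --pt "-0.0025 0 0" --pt "-0.01 0 0" --pt "-0.02 0 0" --pt "-0.025 0 -0.0125" --pt "-0.0375 0 -0.05" --pt "-0.0625 0 -0.1" --pt "-0.1125 0 -0.1375" --pt "-0.1625 0 -0.15" --pt "-0.2125 0 -0.15" --pt "-0.25 0 -0.15" --roll '[0, 0, 0, 0, 0, 0, 0, 0, 0, 0]'

```text
time_s: 21.45
position: [565.8, -104.7, 196.8]
ee_rot: [2.27, 2.169, 0.001]
ft_force: [0.5, 0.1, -1.0]
opening: 0.008
gripper_force: 0.0
```

Request:
servo_tool --jaw '[0, 0, 0, 0]' --pt "0 0 0" --pt "0 0 0" --pt "0 0 0" --pt "0 0 0" --roll '[0, 0, 0, 0]'

```text
time_s: 21.85
position: [566.1, -101.3, 195.5]
ee_rot: [2.269, 2.173, 0.0]
ft_force: [0.4, 0.1, 0.9]
opening: 0.004
gripper_force: 0.0
```

```bash
python3 - <<'E'
from h import *
s=get_image("scene");go(None)
cv2.imwrite("pics/s4.png",cv2.resize(s["img"][120:250,300:480],None,fx=4,fy=4,interpolation=cv2.INTER_CUBIC))
E
```

```text
t 21.9 pos [ 566.1 -101.3  195.5] yaw -2.46 tilt [-0.  0. -1.] F [-0.3  0.1 -0.6] open 0.003 gf 0.0
```

View pics/s4.png

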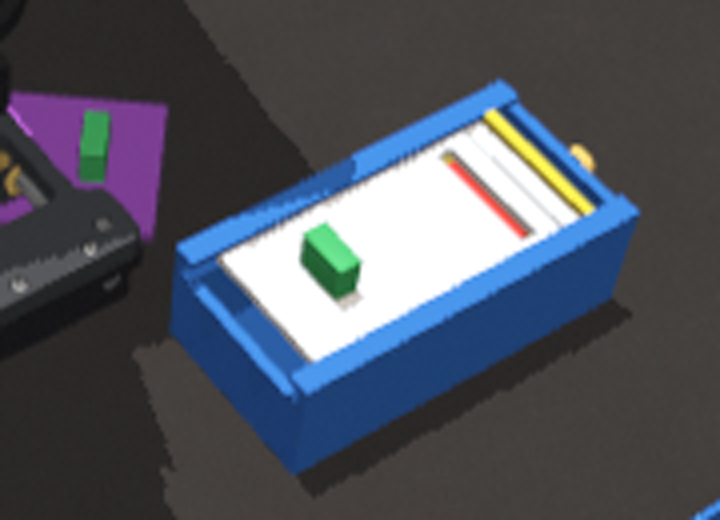

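The red ridge shows in the lid's slot (crop 487,197), the lid's leading edge is at the yellow stop (crop ~(540,165)), and the gripper is clear. I hand in.

```bash
python3 -c "
from station import *
print(close_job())"
```

```text
the job is handed in; nothing more can be done
None
```

The amber vial stands in the well and the lid is shut against its stop with the ridge up in its slot; I handed the job in at about 22 s, and the hand-in returned no verdict.

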